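# Snap the sample box lid shut round its rim

### The arm

A 6-joint arm with a two-finger parallel gripper is mounted at the origin on the work surface; the furniture and walls round the work are solid. World frame = base frame: x ahead of the robot, y to its left, z up, the work surface at z = 0. Lengths are in m, angles in degrees, forces in N, time in s.
With the tool pointing down it reaches from about 0.4 to 0.825 m from the base axis. Payload 7 kg.
Tool frame: the origin (TCP) lies between the finger pads; the fingertips stand 22 mm ahead of it and the grasp point (between the pads) lies 3 mm ahead of it; z points along the fingers, y is the line along which they close (so a half turn about z gives the same grasp; the last joint's range is limited). The gripper opens to 88 mm and grips with 3 to 60 N. Pads are 19 mm wide; open, the fingers measure 130 mm over their backs; the gripper's body (78 mm by 193 mm) begins 47 mm behind the grasp point.
Start: joints at [-56.603, 20.546, 0.682, 0, -70.136, -16.507], TCP at [0.196, -0.646, 0.249] pointing down, gripper open.
Joint ranges: [-176.03, 176.03], [-82.01, 121.73], [-58.28, 71.71], [-173.87, 95.51], [-174.79, -0.11], [-173.66, 173.66]. Speed limits (degrees/s): [136.94, 136.94, 172.46, 180, 180, 180].

### API

Orientations are given as [roll, pitch, yaw] about the fixed x, y, z axes, in that order (R = Rz(yaw) Ry(pitch) Rx(roll)).
In Python, from plant import ctrl gives the robot as it stands.
- The arm moves only by the tool apply_moves, never from a script. Its argument "targets" is a list of rows, each an object with "travel": the shift along the tool's x, y, z in mm, a list of three; "roll": the turn about the tool's z in degrees; "jaw": the finger opening in mm, from 0 to 87.6. In form: [{"travel": [tx, ty, tz], "roll": roll, "jaw": jaw}, ...]. A call has 1 to 10 rows; each row shifts and turns the commanded pose from where the row before left it, along the tool's axes as they then stand; what a row does not reach is not made up. A row lasts 1/10 s, in which the tool goes at most 50 mm and 8.59 degrees, less where a joint would pass 70% of its speed; a pose out of reach is approached as far as the arm can. A call with a gripper value outside its range is refused whole. The fingers move at their own pace and stop on an object; the grip force is fixed at half the most. Time passes only in rows, so rows that do not move let the fingers close. It gives the time, the measured TCP pose, the force, the opening and the grip force at its end, in the units of the state.
- ctrl.get_obs(): the state, without advancing time (a new reading comes with each control period).
- ctrl.snapshot(name): name is "scene" or "top"; returns the picture (420x560x3 uint8, red, green, blue); there is no depth.
- ctrl.calibration(name): a dict with "K" (3x3 intrinsics, pixels), "extrinsics" (4x4, takes a point from camera to world coordinates). Camera axes: x right, y down, z forward; pixel columns grow to the right and rows downward; lengths in m; the calibration is good to about 2 mm. A picture is of the moment at which its call begins. calibration takes no time and is no camera call.
- ctrl.close_job(): hands the job in; it is judged then, once.
The state is a dict: "clock": time; "joint_pos": joint angles; "qvel": joint speeds; "tau": joint torques, N m; "tool_pos": TCP position; "orientation": TCP orientation; "force": force on the tool from outside, world axes, zero at the start; "moment": the same for the moment, N m; "opening": finger opening in m; "gripper_force": force on a finger pad.
Only numpy, scipy, OpenCV 4.12 (cv2) and the standard library are available. Lean on these libraries where they do the work, as an engineer would, in place of code of your own. Each camera call takes 0.05 s, during which the arm holds its last target. There are 200 camera calls.

### The job

Close the snap-fit lid of the sample box by pressing down the four raised sections of its rim with the fingertips, one after another, each until it clicks down flush with the lid's corners: begin with the section that has the red tab and go round clockwise as seen from above. Only press: do not lift, tip or shove the box out of its place, and leave everything else on the desk where it is.

Things in the scene. Friction and masses are not known exactly. Their poses are not given: they have to be found in the camera images.
- sample_box: loose sample box, about 0.75 kg, 184 x 134 mm: white body, blue snap-fit lid, clear window showing three tubes. Origin: centre of its underside; x along its length, y its width, z up; any yaw. The blue corner blocks (28 mm square) are fixed, tops 70 mm above the desk; the recessed window's top is at 60 mm, the black collar inside the rim at 66 mm
- rim_1_top (a point): middle of the top face of the rim section on the long side at the box's -y; 125 mm long; the only one with a red tab: a red inlay on its top and a red lip standing 11 mm outwards. A blue bar 18 mm wide and thick that goes straight down as a whole; top 78 mm above the desk when raised, 70 mm when shut (flush with the corners). Press it first. Axes as the box's
- rim_1 (a joint): how far rim section 1 has gone down, m: 0 raised, 0.008 clicked shut. It gives way at about 9 N, then resists less the further it goes; past about halfway (4 to 5 mm) it snaps down the rest of the way by itself and stays shut; let go earlier, it springs back up
- rim_2_top (a point): middle of the top face of the rim section on the short side at the box's -x; 75 mm long; next clockwise (seen from above) after the red-tabbed one. A blue bar 18 mm wide and thick that goes straight down as a whole; top 78 mm above the desk when raised, 70 mm when shut (flush with the corners). Press it second. Axes as the box's
- rim_2 (a joint): how far rim section 2 has gone down, m: 0 raised, 0.008 clicked shut. It gives way at about 9 N, then resists less the further it goes; past about halfway (4 to 5 mm) it snaps down the rest of the way by itself and stays shut; let go earlier, it springs back up
- rim_3_top (a point): middle of the top face of the rim section on the long side at the box's +y; 125 mm long; opposite the red-tabbed one. A blue bar 18 mm wide and thick that goes straight down as a whole; top 78 mm above the desk when raised, 70 mm when shut (flush with the corners). Press it third. Axes as the box's
- rim_3 (a joint): how far rim section 3 has gone down, m: 0 raised, 0.008 clicked shut. It gives way at about 9 N, then resists less the further it goes; past about halfway (4 to 5 mm) it snaps down the rest of the way by itself and stays shut; let go earlier, it springs back up
- rim_4_top (a point): middle of the top face of the rim section on the short side at the box's +x; 75 mm long. A blue bar 18 mm wide and thick that goes straight down as a whole; top 78 mm above the desk when raised, 70 mm when shut (flush with the corners). Press it last. Axes as the box's
- rim_4 (a joint): how far rim section 4 has gone down, m: 0 raised, 0.008 clicked shut. It gives way at about 9 N, then resists less the further it goes; past about halfway (4 to 5 mm) it snaps down the rest of the way by itself and stays shut; let go earlier, it springs back up
- vial_blue: dropper vial with a blue cap, 23 mm wide, 64 mm tall, standing beside one corner of the sample box. Origin: centre of its underside. Only a bystander: leave it where it is
- vial_yellow: dropper vial with a yellow cap, 23 mm wide, 64 mm tall, standing beside the diagonally opposite corner. Origin: centre of its underside. Only a bystander: leave it where it is
- vial_red: dropper vial with a red cap, 23 mm wide, 64 mm tall, to the left of the box. Origin: centre of its underside. Only a bystander: leave it where it is
- syringe: 5 ml syringe lying on the desk, 91 mm long, between robot and tube rack. Origin: centre of its underside. Only a bystander: leave it where it is
- tweezers: steel tweezers lying on the desk, 130 mm long, left of the box, nearer the robot. Origin: centre of its underside. Only a bystander: leave it where it is
- amber_bottle: amber glass bottle, 52 mm across, 110 mm tall, on the right near the drum. Origin: centre of its underside. Only a bystander: leave it where it is
- bench_timer: white bench timer with a black knob, 60x68x62 mm, on the left. Origin: centre of its underside. Only a bystander: leave it where it is

How it is judged (in metres and radians):
On the way, in this order (a step that is already met when the one before it is completed fails the run):
1. the red-tabbed section has clicked shut while those after it are still up (value of joint rim_1 above 0.0065 m and value of joint each of rim_2, rim_3, rim_4 below 0.0055 m), for 0.1 s.
2. the next section clockwise, a short side, has clicked shut while those after it are still up (value of joint rim_2 above 0.0065 m and value of joint each of rim_3, rim_4 below 0.0055 m), for 0.1 s.
3. the long section opposite the red tab has clicked shut while those after it are still up (value of joint rim_3 above 0.0065 m and value of joint rim_4 below 0.0055 m), for 0.1 s.
4. the last section, the other short side, has clicked shut (value of joint rim_4 above 0.0065 m), for 0.1 s.
At the end, for the whole second after the job is handed in: All four rim sections are down by more than 6.5 of their 8 mm, pressed in clockwise order from the red tab; the box stands level (within 0.05 rad) on the desk, at rest and within 30 mm of where it stood; every bystander is within 30 mm of its start (value of joint each of rim_1, rim_2, rim_3, rim_4 above 0.0065 m and distance of each of sample_box, vial_blue, vial_yellow, vial_red, syringe, tweezers, amber_bottle, bench_timer from where it was at the start of the episode below 0.03 m and angle between sample_box's own z axis and vertical below 0.05 rad and height (world z) of sample_box below 0.005 m and linear speed of sample_box below 0.02 m/s); the robot touches nothing.
It fails at once if a rim section is shut before the one ahead of it in the clockwise order ((value of joint rim_2 above 0.0065 m and value of joint rim_1 below 0.0055 m) or (value of joint rim_3 above 0.0065 m and value of joint rim_2 below 0.0055 m) or (value of joint rim_4 above 0.0065 m and value of joint rim_3 below 0.0055 m)).
It fails at once if the sample box is lifted or tipped (height (world z) of sample_box above 0.012 m or angle between sample_box's own z axis and vertical above 0.15 rad).
It fails at once if the sample box is shoved more than 40 mm from its place (distance of sample_box from where it was at the start of the episode above 0.04 m).
It fails at once if a bystander is moved more than 30 mm or knocked over (distance of any of vial_blue, vial_yellow, vial_red, syringe, tweezers, amber_bottle, bench_timer from where it was at the start of the episode above 0.03 m or angle between any of vial_blue, vial_yellow, vial_red, amber_bottle, bench_timer's own z axis and vertical above 0.5 rad).
It also fails if it takes over 51 s, if anything falls off the work surface, if the arm or the gripper's body presses on something with over 40 N, if the wrist force passes 120 N, or if a joint passes its speed limit or range.

## Working session

There is one attempt and no reset: what is moved stays moved. The work goes in short steps, Python scripts to look and compute and a tool call to move; the robot and the scene stay as the last step left them, time stands still between calls to the robot, and variables do not carry over. Pictures are saved under pics/ and viewed, at most 10 in all, crops included, and the job is handed in when it is done.

Besides the shell and the picture viewer there is one more tool, called after "Request:" as a command line: name --argument value ..., lists and objects as JSON in quotes. apply_moves: Moves the arm, as the interface text tells. Its arguments: {"type":"object","properties":{"targets":{"type":"array","items":{"type":"object","properties":{"travel":{"type":"array","items":{"type":"number"}},"roll":{"type":"number"},"jaw":{"type":"number"}}}}},"required":["targets"]}

```bash
mkdir -p pics; python3 - <<'E'
from plant import ctrl
import cv2
for n in("scene","top"):
    im=ctrl.snapshot(n); cv2.imwrite(f"pics/{n}0.png",im[:,:,::-1])
    c=ctrl.calibration(n); print(n,c["K"],c["extrinsics"])
print(ctrl.get_obs())
E
```

```text
scene [[411.29608461   0.         277.25814064]
 [  0.         411.29608461 214.03264305]
 [  0.           0.           1.        ]] [[-0.84265732 -0.24481238  0.4795785  -0.07844448]
 [-0.53836387  0.39901282 -0.74226216  1.04152196]
 [-0.009643   -0.88366038 -0.46802921  0.63968523]
 [ 0.          0.          0.          1.        ]]
top [[434.53415477   0.         277.14331588]
 [  0.         434.53415477 212.97727296]
 [  0.           0.           1.        ]] [[-0.01569646 -0.97911928  0.20267968  0.1797361 ]
 [-0.99985518  0.01670348  0.00325893  0.10561869]
 [-0.00657634 -0.20259917 -0.97923967  1.62007415]
 [ 0.          0.          0.          1.        ]]
{'clock': 0.1, 'joint_pos': array([-5.66036166e+01,  2.05898035e+01,  6.39608936e-01, -1.71521961e-02,
       -7.01340154e+01, -1.65069976e+01]), 'qvel': array([ 0.11191589, -0.10839761,  0.19453978,  0.03239105, -0.04530369,
        0.01566785]), 'tau': array([-1.77928672e-03, -5.84162414e+01,  2.93749470e+01,  7.01549694e+00,
        1.01886364e-02, -7.48207776e-05]), 'tool_pos': array([ 0.19597228, -0.64552234,  0.24769471]), 'orientation': array([ 1.79914679e+02, -8.46862086e-03, -1.63116448e+02]), 'force': array([-0.33672283,  0.29775067,  0.219887  ]), 'moment': array([-0.02214716, -0.00783049,  0.00946029]), 'gripper_force': 0.0, 'opening': 0.08774698895566074}
```

View pics/top0.png

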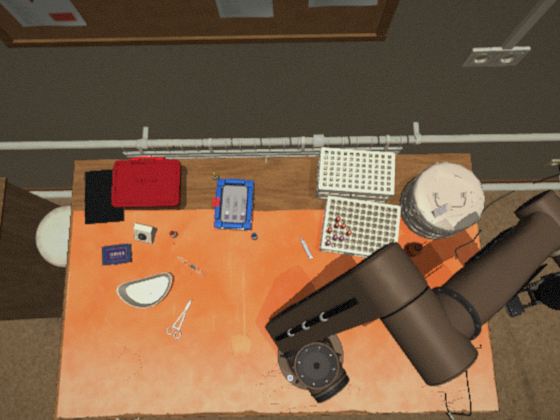

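View pics/scene0.png

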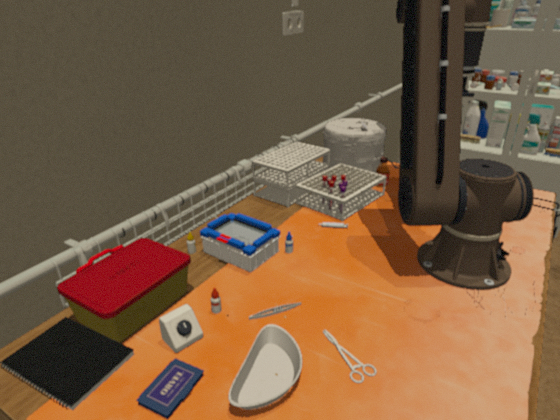

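The top view shows the box at about (235,205), with the red tab on its left side at (217,203). The blue vial is at (254,237) and the yellow one at (215,176). Clockwise order is left (+y), far (+x), right (-y), near (-x).

```bash
cat > h.py <<'E'
import cv2,numpy as np
from plant import ctrl
def ray(n,uv,z):
    c=ctrl.calibration(n);T=np.array(c["extrinsics"]);uv=np.atleast_2d(uv).astype(float)
    d=(np.linalg.inv(c["K"])@np.c_[uv,np.ones(len(uv))].T).T@T[:3,:3].T
    return T[:3,3]+d*((z-T[2,3])/d[:,2])[:,None]
E
python3 - <<'E'
from h import *
im=cv2.imread("pics/top0.png");hsv=cv2.cvtColor(im,cv2.COLOR_BGR2HSV)
m=cv2.inRange(hsv,(100,130,80),(130,255,255));m[:,:190]=0;m[:,270:]=0;m[:160]=0;m[245:]=0
n,l,s,c=cv2.connectedComponentsWithStats(m)
for i in range(1,n):
    if s[i,4]>5: print(s[i],c[i])
i=1+np.argmax(s[1:,4]);b=(l==i).astype(np.uint8)
yx=np.argwhere(b)[:,::-1]
p=ray("top",yx,.074)[:,:2]
r=cv2.minAreaRect((p*1000).astype(np.float32));print(r,cv2.boxPoints(r))
red=cv2.inRange(hsv,(0,150,100),(8,255,255))|cv2.inRange(hsv,(172,150,100),(180,255,255));red[:,:205]=0;red[:,230:]=0;red[:185]=0;red[220:]=0
print(ray("top",np.argwhere(red)[:,::-1].mean(0),.076),red.sum()/255)
ex=cv2.resize(im[150:260,180:290],None,fx=5,fy=5,interpolation=cv2.INTER_CUBIC);cv2.imwrite("pics/c0.png",ex)
for nm,uv in(("blue",(254,237)),("yel",(215,176))): print(nm,ray("top",uv,.06))
E
```

```text
[215 179  38  50 657] [234.73515982 203.73972603]
[253 234   3   3   6] [253.66666667 234.83333333]
((540.2522583007812, 269.9261474609375), (132.02162170410156, 182.11627197265625), 86.18450927734375) [[445.00333 210.121  ]
 [626.716   198.00229]
 [635.5012  329.7313 ]
 [453.7885  341.85   ]]
[[0.54563041 0.33695368 0.076     ]] 62.0
blue [[0.41512232 0.19611796 0.06      ]]
yel [[0.64763874 0.34071637 0.06      ]]
```

View pics/c0.png

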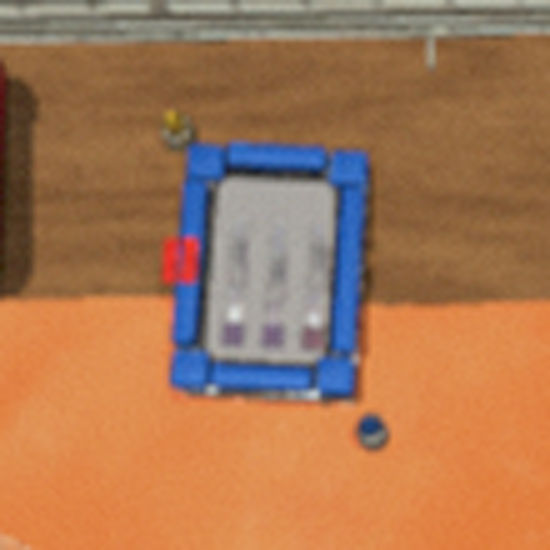

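Request:
apply_moves --targets '[{"travel": [0,0,-40],"roll": 0,"jaw": 0},{"travel": [0,0,-40],"roll": 0,"jaw": 0},{"travel": [0,0,-40],"roll": 0,"jaw": 0},{"travel": [0,0,-40],"roll": 0,"jaw": 0},{"travel": [0,0,-40],"roll": 0,"jaw": 0},{"travel": [-27.5,28,0],"roll": 0,"jaw": 0},{"travel": [-27.5,28,0],"roll": 0,"jaw": 0},{"travel": [-27.5,28,0],"roll": 0,"jaw": 0},{"travel": [-27.5,28,0],"roll": 0,"jaw": 0},{"travel": [-27.5,28,0],"roll": 0,"jaw": 0}]'

```text
clock: 1.1
tool_pos: [0.2874, -0.4704, 0.4482]
orientation: [180.0, -0.0, -163.1]
force: [1.2, -0.4, -0.6]
opening: 0.0129
gripper_force: 0.0
```

Request:
apply_moves --targets '[{"travel": [-27.5,28,0],"roll": 0,"jaw": 0},{"travel": [-27.5,28,0],"roll": 0,"jaw": 0},{"travel": [-27.5,28,0],"roll": 0,"jaw": 0},{"travel": [-27.5,28,0],"roll": 0,"jaw": 0},{"travel": [-27.5,28,0],"roll": 0,"jaw": 0},{"travel": [-27.5,28,0],"roll": 0,"jaw": 0},{"travel": [-27.5,28,0],"roll": 0,"jaw": 0},{"travel": [-27.5,28,0],"roll": 0,"jaw": 0},{"travel": [-27.5,28,0],"roll": 0,"jaw": 0},{"travel": [0,0,0],"roll": 0,"jaw": 0}]'

```text
clock: 2.1
tool_pos: [0.452, -0.1557, 0.4478]
orientation: [179.9, -0.0, -162.9]
force: [-0.9, -0.8, 0.1]
opening: 0.0006
gripper_force: 0.0
```

Request:
apply_moves --targets '[{"travel": [-19,36.4,0],"roll": 0,"jaw": 0},{"travel": [-19,36.4,0],"roll": 0,"jaw": 0},{"travel": [-19,36.4,0],"roll": 0,"jaw": 0},{"travel": [-19,36.4,0],"roll": 0,"jaw": 0},{"travel": [-19,36.4,0],"roll": 0,"jaw": 0},{"travel": [-19,36.4,0],"roll": 0,"jaw": 0},{"travel": [-19,36.4,0],"roll": 0,"jaw": 0},{"travel": [-19,36.4,0],"roll": 0,"jaw": 0},{"travel": [-19,36.4,0],"roll": 0,"jaw": 0},{"travel": [-19,36.4,0],"roll": 0,"jaw": 0}]'

```text
clock: 3.1
tool_pos: [0.5267, 0.2458, 0.4484]
orientation: [-180.0, -0.0, -163.1]
force: [2.4, -0.4, 0.6]
opening: 0.0003
gripper_force: 0.0
```

Request:
apply_moves --targets '[{"travel": [-19,36.4,0],"roll": 0,"jaw": 0},{"travel": [-19,36.4,0],"roll": 0,"jaw": 0},{"travel": [0,0,20],"roll": -8,"jaw": 0},{"travel": [0,0,20],"roll": -8,"jaw": 0},{"travel": [0,0,20],"roll": -8,"jaw": 0},{"travel": [0,0,20],"roll": -8,"jaw": 0},{"travel": [0,0,20],"roll": -8,"jaw": 0},{"travel": [0,0,20],"roll": -8,"jaw": 0},{"travel": [0,0,20],"roll": -8,"jaw": 0},{"travel": [0,0,20],"roll": -8,"jaw": 0}]'

```text
clock: 4.1
tool_pos: [0.5419, 0.3246, 0.2874]
orientation: [180.0, -0.0, -98.8]
force: [0.5, 0.2, -0.8]
opening: 0.0001
gripper_force: 0.0
```

Request:
apply_moves --targets '[{"travel": [0,0,40],"roll": -5,"jaw": 0},{"travel": [0,0,40],"roll": 0,"jaw": 0},{"travel": [0,0,40],"roll": 0,"jaw": 0},{"travel": [0,0,20],"roll": 0,"jaw": 0},{"travel": [0,0,0],"roll": 0,"jaw": 0},{"travel": [0,0,0],"roll": 0,"jaw": 0}]'

```text
clock: 4.7
tool_pos: [0.5423, 0.3251, 0.149]
orientation: [-180.0, -0.0, -94.1]
force: [0.2, 0.3, 0.7]
opening: 0.0006
gripper_force: 0.0
```

```bash
python3 - <<'E'
from h import *
o=ctrl.get_obs();print(o["clock"],o["joint_pos"].round(1),o["tool_pos"].round(4),o["orientation"].round(1),o["force"].round(2))
a=ctrl.snapshot("scene")[190:280,170:310,::-1];b=ctrl.snapshot("top")[150:260,180:290,::-1]
a=cv2.resize(a,(560,360));b=cv2.resize(b,(360,360))[:,:240+0] if 0 else cv2.resize(b,(240,240))
im=np.zeros((360,800,3),np.uint8);im[:,:560]=a;im[:240,560:]=b;cv2.imwrite("pics/p1.png",im)
E
```

```text
4.7 [ 48.6  21.  -12.4   0.  -56.6 -52.7] [0.5423 0.3251 0.149 ] [-180.    -0.   -94.1] [0.18 0.34 0.7 ]
```

View pics/p1.png

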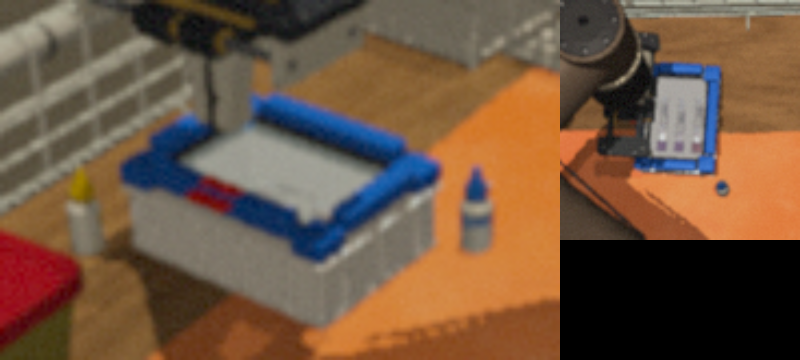

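The fingertips hover right above the red-tabbed bar: tips at crop (215,130), tab at (215,195). Next I shift 3 mm outwards and press.

Request:
apply_moves --targets '[{"travel": [-3,0,15],"roll": 0,"jaw": 0},{"travel": [0,0,15],"roll": 0,"jaw": 0},{"travel": [0,0,11],"roll": 0,"jaw": 0},{"travel": [0,0,3],"roll": 0,"jaw": 0},{"travel": [0,0,3],"roll": 0,"jaw": 0},{"travel": [0,0,2],"roll": 0,"jaw": 0},{"travel": [0,0,2],"roll": 0,"jaw": 0}]'

```text
clock: 5.5
tool_pos: [0.5424, 0.3285, 0.0987]
orientation: [-180.0, 0.0, -94.1]
force: [-2.2, -1.0, 6.1]
opening: 0.0005
gripper_force: 2.6
```

Request:
apply_moves --targets '[{"travel": [0,0,2],"roll": 0,"jaw": 0},{"travel": [0,0,2],"roll": 0,"jaw": 0},{"travel": [0,0,0],"roll": 0,"jaw": 0}]'

```text
clock: 5.8
tool_pos: [0.5421, 0.3283, 0.0934]
orientation: [180.0, 0.0, -94.1]
force: [0.8, 0.7, -0.7]
opening: 0.0005
gripper_force: 0.0
```

Request:
apply_moves --targets '[{"travel": [0,0,-20],"roll": 0,"jaw": 0},{"travel": [0,0,-40],"roll": 0,"jaw": 0},{"travel": [0,0,-40],"roll": -5,"jaw": 0},{"travel": [0,0,0],"roll": -8.5,"jaw": 0},{"travel": [0,0,0],"roll": -8.5,"jaw": 0},{"travel": [0,0,0],"roll": -8.5,"jaw": 0},{"travel": [0,0,0],"roll": -8.5,"jaw": 0},{"travel": [0,0,0],"roll": -8.5,"jaw": 0},{"travel": [0,0,0],"roll": -8.5,"jaw": 0},{"travel": [0,0,0],"roll": -8.5,"jaw": 0}]'

```text
clock: 6.8
tool_pos: [0.5421, 0.3283, 0.1935]
orientation: [-180.0, 0.0, -29.3]
force: [0.0, -0.2, 0.1]
opening: 0.0005
gripper_force: 0.0
```

Request:
apply_moves --targets '[{"travel": [0,0,0],"roll": -8.5,"jaw": 0},{"travel": [0,0,0],"roll": -8.5,"jaw": 0},{"travel": [0,0,0],"roll": -8.5,"jaw": 0},{"travel": [28.5,19.5,0],"roll": 0,"jaw": 0},{"travel": [28.5,19.5,0],"roll": 0,"jaw": 0},{"travel": [28.5,19.5,0],"roll": 0,"jaw": 0},{"travel": [0,0,40],"roll": 0,"jaw": 0},{"travel": [0,0,0],"roll": 0,"jaw": 0},{"travel": [0,0,0],"roll": 0,"jaw": 0}]'

```text
clock: 7.7
tool_pos: [0.6227, 0.2634, 0.1531]
orientation: [179.9, 0.1, -4.1]
force: [0.8, 0.6, 1.1]
opening: 0.0004
gripper_force: 0.0
```

```bash
python3 - <<'E'
from h import *
o=ctrl.get_obs();print(o["clock"],o["joint_pos"].round(1),o["tool_pos"].round(4),o["orientation"].round(1),o["force"].round(2))
a=ctrl.snapshot("scene")[190:280,170:310,::-1];b=ctrl.snapshot("top")[150:260,180:290,::-1]
a=cv2.resize(a,(560,360));b=cv2.resize(b,(240,240))
im=np.zeros((360,800,3),np.uint8);im[:,:560]=a;im[:240,560:]=b;cv2.imwrite("pics/p2.png",im)
E
```

```text
7.7 [ 39.4  24.6  -6.1   0.  -59.5  46.5] [0.6227 0.2634 0.1531] [ 1.799e+02  1.000e-01 -4.100e+00] [0.76 0.56 1.12]
```

View pics/p2.png

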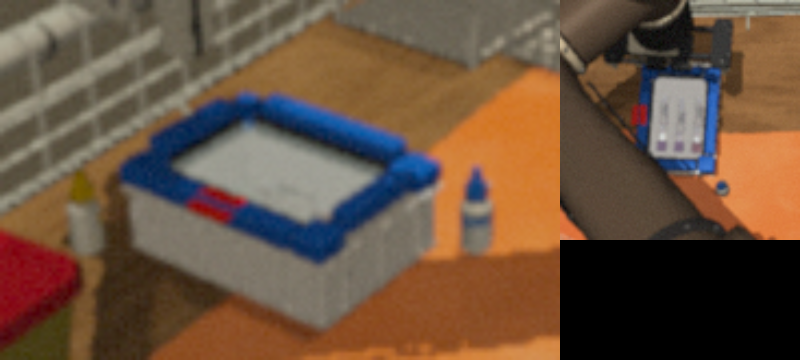

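The red-tabbed section now lies flush with the corners (front edge from (130,175) to (330,240)), and the box and vials have not moved. Pressing rim 2.

Request:
apply_moves --targets '[{"travel": [0,0,20],"roll": 0,"jaw": 0},{"travel": [0,0,20],"roll": 0,"jaw": 0},{"travel": [0,0,9],"roll": 0,"jaw": 0},{"travel": [0,0,3],"roll": 0,"jaw": 0},{"travel": [0,0,3],"roll": 0,"jaw": 0}]'

```text
clock: 8.3
tool_pos: [0.6236, 0.2644, 0.1]
orientation: [-180.0, -0.1, -4.1]
force: [-5.4, 0.6, 10.6]
opening: 0.0003
gripper_force: 4.9
```

Request:
apply_moves --targets '[{"travel": [0,0,2],"roll": 0,"jaw": 0},{"travel": [0,0,2],"roll": 0,"jaw": 0},{"travel": [0,0,1.5],"roll": 0,"jaw": 0},{"travel": [0,0,0],"roll": 0,"jaw": 0}]'

```text
clock: 8.7
tool_pos: [0.6234, 0.264, 0.0934]
orientation: [-180.0, -0.0, -4.1]
force: [0.4, -0.3, 0.5]
opening: 0.0004
gripper_force: 0.0
```

Request:
apply_moves --targets '[{"travel": [0,0,-20],"roll": 0,"jaw": 0},{"travel": [0,0,-40],"roll": 0,"jaw": 0},{"travel": [0,0,-40],"roll": 0,"jaw": 0},{"travel": [-28,19,0],"roll": 0,"jaw": 0},{"travel": [-28,19,0],"roll": 0,"jaw": 0},{"travel": [-28,19.5,0],"roll": 0,"jaw": 0},{"travel": [0,0,0],"roll": 8.5,"jaw": 0},{"travel": [0,0,0],"roll": 8.5,"jaw": 0},{"travel": [0,0,0],"roll": 8.5,"jaw": 0},{"travel": [0,0,0],"roll": 8.5,"jaw": 0}]'

```text
clock: 9.7
tool_pos: [0.5354, 0.2125, 0.1935]
orientation: [-180.0, -0.0, -38.5]
force: [0.1, -0.2, -0.4]
opening: 0.0004
gripper_force: 0.0
```

Request:
apply_moves --targets '[{"travel": [0,0,0],"roll": 8.5,"jaw": 0},{"travel": [0,0,0],"roll": 8.5,"jaw": 0},{"travel": [0,0,0],"roll": 8.5,"jaw": 0},{"travel": [0,0,0],"roll": 8.5,"jaw": 0},{"travel": [0,0,0],"roll": 8.5,"jaw": 0},{"travel": [0,0,0],"roll": 8.5,"jaw": 0},{"travel": [0,0,40],"roll": 5,"jaw": 0},{"travel": [0,0,0],"roll": 0,"jaw": 0},{"travel": [0,0,0],"roll": 0,"jaw": 0}]'

```text
clock: 10.6
tool_pos: [0.5351, 0.2121, 0.1532]
orientation: [179.9, -0.1, -93.9]
force: [0.2, -0.1, 0.4]
opening: 0.0005
gripper_force: 0.0
```

```bash
python3 - <<'E'
from h import *
o=ctrl.get_obs();print(o["clock"],o["joint_pos"].round(1),o["tool_pos"].round(4),o["orientation"].round(1),o["force"].round(2))
a=ctrl.snapshot("scene")[190:280,170:310,::-1];b=ctrl.snapshot("top")[150:260,180:290,::-1]
a=cv2.resize(a,(560,360));b=cv2.resize(b,(240,240))
im=np.zeros((360,800,3),np.uint8);im[:,:560]=a;im[:240,560:]=b;cv2.imwrite("pics/p3.png",im)
E
```

```text
10.6 [ 41.1  15.9 -19.4   0.  -54.8 -45.1] [0.5351 0.2121 0.1532] [ 1.799e+02 -1.000e-01 -9.390e+01] [ 0.19 -0.08  0.39]
```

View pics/p3.png

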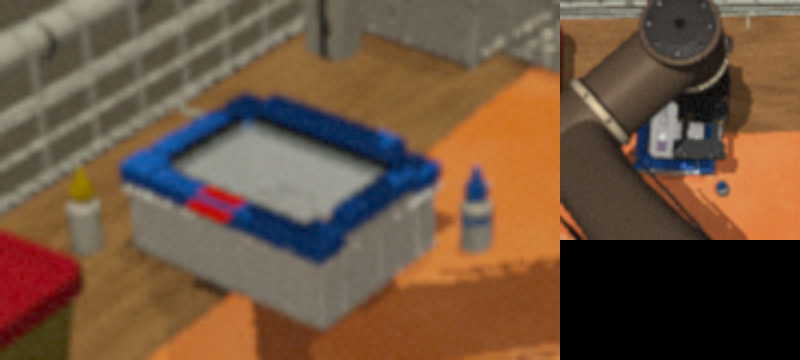

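Rims 1 and 2 look flush: the left edge from (130,170) to (240,100) is straight. The tool hangs above rim 3, so I press it.

Request:
apply_moves --targets '[{"travel": [0,0,20],"roll": 0,"jaw": 0},{"travel": [0,0,20],"roll": 0,"jaw": 0},{"travel": [0,0,9],"roll": 0,"jaw": 0},{"travel": [0,0,3],"roll": 0,"jaw": 0},{"travel": [0,0,3],"roll": 0,"jaw": 0}]'

```text
clock: 11.2
tool_pos: [0.5357, 0.2127, 0.0992]
orientation: [-180.0, 0.0, -94.1]
force: [-3.7, -0.9, 6.9]
opening: 0.0005
gripper_force: 3.3
```

Request:
apply_moves --targets '[{"travel": [0,0,2],"roll": 0,"jaw": 0},{"travel": [0,0,2],"roll": 0,"jaw": 0},{"travel": [0,0,1.5],"roll": 0,"jaw": 0},{"travel": [0,0,0],"roll": 0,"jaw": 0}]'

```text
clock: 11.6
tool_pos: [0.5354, 0.2126, 0.0927]
orientation: [-180.0, 0.0, -94.1]
force: [0.3, -0.4, -0.4]
opening: 0.0006
gripper_force: 0.0
```

Request:
apply_moves --targets '[{"travel": [0,0,-20],"roll": 0,"jaw": 0},{"travel": [0,0,-40],"roll": 0,"jaw": 0},{"travel": [0,0,-40],"roll": -5,"jaw": 0},{"travel": [0,0,0],"roll": -8.5,"jaw": 0},{"travel": [0,0,0],"roll": -8.5,"jaw": 0},{"travel": [0,0,0],"roll": -8.5,"jaw": 0},{"travel": [0,0,0],"roll": -8.5,"jaw": 0},{"travel": [0,0,0],"roll": -8.5,"jaw": 0},{"travel": [0,0,0],"roll": -8.5,"jaw": 0},{"travel": [0,0,0],"roll": -8.5,"jaw": 0}]'

```text
clock: 12.6
tool_pos: [0.5353, 0.2125, 0.1927]
orientation: [-180.0, -0.0, -29.3]
force: [0.3, -0.4, 0.1]
opening: 0.0003
gripper_force: 0.0
```

Request:
apply_moves --targets '[{"travel": [0,0,0],"roll": -8.5,"jaw": 0},{"travel": [0,0,0],"roll": -8.5,"jaw": 0},{"travel": [0,0,0],"roll": -8.5,"jaw": 0},{"travel": [-27.5,-19,0],"roll": 0,"jaw": 0},{"travel": [-27.5,-19,0],"roll": 0,"jaw": 0},{"travel": [-27.5,-19,0],"roll": 0,"jaw": 0},{"travel": [0,0,40],"roll": 0,"jaw": 0},{"travel": [0,0,0],"roll": 0,"jaw": 0},{"travel": [0,0,0],"roll": 0,"jaw": 0}]'

```text
clock: 13.5
tool_pos: [0.4571, 0.2749, 0.1527]
orientation: [179.9, 0.0, -4.1]
force: [0.5, -0.9, 1.2]
opening: 0.0004
gripper_force: 0.0
```

```bash
python3 - <<'E'
from h import *
o=ctrl.get_obs();print(o["clock"],o["joint_pos"].round(1),o["tool_pos"].round(4),o["orientation"].round(1),o["force"].round(2))
a=ctrl.snapshot("scene")[190:280,170:310,::-1];b=ctrl.snapshot("top")[150:260,180:290,::-1]
a=cv2.resize(a,(560,360));b=cv2.resize(b,(240,240))
im=np.zeros((360,800,3),np.uint8);im[:,:560]=a;im[:240,560:]=b;cv2.imwrite("pics/p4.png",im)
E
```

```text
13.5 [ 52.1  12.2 -24.6   0.  -53.2  33.8] [0.4571 0.2749 0.1527] [179.9   0.   -4.1] [ 0.53 -0.87  1.18]
```

View pics/p4.png

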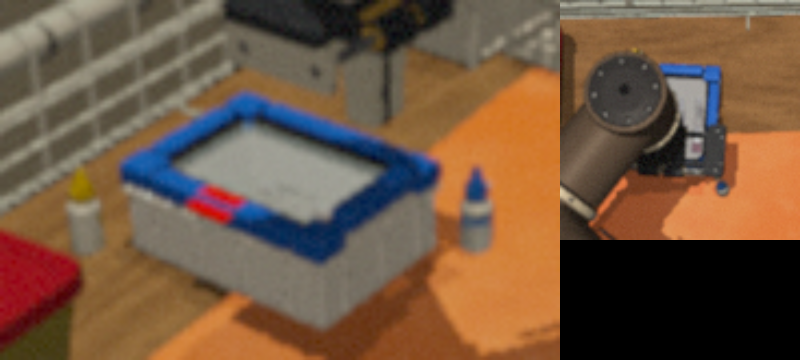

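Rims 1 to 3 are flush, including the far edge from (250,95) to (430,160), and the vials have not moved. Pressing rim 4.

Request:
apply_moves --targets '[{"travel": [0,0,20],"roll": 0,"jaw": 0},{"travel": [0,0,20],"roll": 0,"jaw": 0},{"travel": [0,0,9],"roll": 0,"jaw": 0},{"travel": [0,0,3],"roll": 0,"jaw": 0},{"travel": [0,0,3],"roll": 0,"jaw": 0}]'

```text
clock: 14.1
tool_pos: [0.4575, 0.275, 0.0987]
orientation: [180.0, -0.0, -4.1]
force: [-2.9, -3.6, 6.8]
opening: 0.0005
gripper_force: 3.5
```

Request:
apply_moves --targets '[{"travel": [0,0,2],"roll": 0,"jaw": 0},{"travel": [0,0,2],"roll": 0,"jaw": 0},{"travel": [0,0,1.5],"roll": 0,"jaw": 0},{"travel": [0,0,0],"roll": 0,"jaw": 0}]'

```text
clock: 14.5
tool_pos: [0.4574, 0.2756, 0.0924]
orientation: [-180.0, -0.0, -4.1]
force: [0.4, 0.2, 1.3]
opening: 0.0005
gripper_force: 0.1
```

Request:
apply_moves --targets '[{"travel": [0,0,-20],"roll": 0,"jaw": 0},{"travel": [0,0,-40],"roll": 0,"jaw": 0},{"travel": [0,0,-40],"roll": 0,"jaw": 0},{"travel": [0,0,-40],"roll": 0,"jaw": 0},{"travel": [0,0,0],"roll": 0,"jaw": 0},{"travel": [0,0,0],"roll": 0,"jaw": 0}]'

```text
clock: 15.1
tool_pos: [0.4573, 0.2758, 0.2333]
orientation: [-179.8, -0.1, -4.1]
force: [0.5, -1.0, -0.9]
opening: 0.0004
gripper_force: 0.0
```

```bash
python3 - <<'E'
from h import *
a=ctrl.snapshot("scene")[190:280,170:310,::-1];b=ctrl.snapshot("top")[150:260,180:290,::-1]
a=cv2.resize(a,(560,360));b=cv2.resize(b,(240,240))
im=np.zeros((360,800,3),np.uint8);im[:,:560]=a;im[:240,560:]=b;cv2.imwrite("pics/p5.png",im)
E
```

```text
(no output)
```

View pics/p5.png

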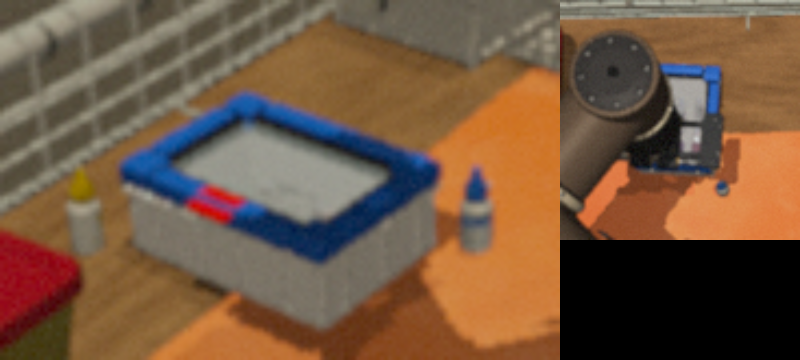

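All four sections are flush, with straight edges between the corners at (130,175), (240,100), (435,165) and (325,250). The box and vials are in place and the arm is clear.

```bash
python3 -c "
from plant import ctrl
print(ctrl.close_job())"
```

```text
the job is handed in; nothing more can be done
None
```

The lid is closed: I pressed all four rim sections shut in clockwise order from the red tab, and the last picture shows them flush, the box and the vials beside it in place and the arm clear; the job is handed in at about 15 s, with no verdict returned.

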